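# Centre the wobbly egg cup on its stand

### The job

One of the two egg cups has been put down off centre and overhangs the edge of its little wooden stand: push it back with light taps of a fingertip until it stands in the middle of the stand, to within half a centimetre, upright and with the egg still in it. Tap it only from outside: never take it between the fingers, lift it, tip it, hit it hard or touch the egg. Leave the other egg cup and everything else where they are.

Things in the scene. Friction and masses are not known exactly. Their poses are not given: they have to be found in the camera images.
- stand: Small round turned-wood stand, 72 mm across its flat top and 30 mm high, narrower at the waist, fixed to the worktop. It carries the egg cup that stands off centre. Origin: centre of its underside, so the centre of its top is 30 mm above the origin; z up. It may be the left or the right one of the two alike stands, at any yaw.
- egg_cup: White ceramic egg cup, loose, 0.10 kg (may vary by a third), 35 mm high, standing 14 to 24 mm off the centre of 'stand', in any direction, so that its foot overhangs the edge. Round foot 52 mm across with an upright edge from 0 to 10 mm above its underside (its widest part), bowl above it 46 to 48 mm across. A push on the foot slides it; it slides only while pushed and stops at once. Pushed at the rim it rocks and may tip. Origin: centre of its underside, z up.
- egg: Loose brown egg, 41 mm across, 52 mm tall, 0.06 kg, standing loosely in egg_cup and able to rattle a little; its top is 62 mm above the underside of the cup (92 mm above the worktop). Origin: the bottom end of the egg, about 10 mm above the cup's underside.
- egg_mid (a point): Middle of that egg, 36 mm above the underside of the egg cup while it stands in it.
- other_stand: The second wooden stand, same form as 'stand', fixed, 16 to 35 cm from it.
- other_cup: The second egg cup, same form and with an egg in it, standing in the middle of other_stand as it should; loose, leave alone. Origin: centre of its underside.
- teaspoon: Bystander: plain steel teaspoon, 139 mm long, 10 mm high, lying in front of the stands. Origin: centre of its underside.
- tea_box: Bystander: tea carton 66x145x75 mm behind the stands. Origin: centre of its underside.
- flat_tin: Bystander: low round tin, 86 mm across, 40 mm high, left of the stands. Origin: centre of its underside.
- mug: Bystander: heavy white mug 85x120x98 mm, fixed, at the right. Origin: centre of its underside.
- jar: Bystander: small round spice jar 45 mm across, 106 mm high, right and behind. Origin: centre of its underside.
- air_fryer: Fixed black air fryer at the back left, about 0.3 m wide and 0.3 m high with baskets of fruit on top; its handle sticks out towards the robot to about 0.15 m in front of this origin (centre of its underside). Keep the arm clear of it.
- lemon: Bystander: lemon 71x53x51 mm, far left. Origin: centre of its underside.
Things that resemble listed ones, but are neither listed nor needed, are in the scene too. What is shaped like the stand but blue or red is not meant.

How it is judged:
By the outcome, as a careful person would: the job done as asked, in the order asked, and still so for the second after the job is handed in, with the robot touching nothing.
It also fails if it takes over 51 s, if anything falls off the work surface, if the arm or the gripper's body presses on something with over 40 N, if the wrist force passes 120 N, or if a joint passes its speed limit or range.

### The arm

A 6-joint arm with a two-finger parallel gripper is mounted at the origin on a cart in front of the work surface, level with it; the furniture and walls round the work are solid. World frame = base frame: x ahead of the robot, y to its left, z up, the work surface at z = 0. Lengths are in m, angles in rad, forces in N, time in s.
With the tool pointing down it reaches from about 0.35 to 0.875 m from the base axis. Payload 4.2 kg.
Tool frame: the origin (TCP) lies at the very end of the fingers, on their centre line; the grasp point (between the pads) lies 19 mm behind it; z points along the fingers, y is the line along which they close (so a half turn about z gives the same grasp; the last joint's range is limited). The gripper opens to 87 mm and grips with 3 to 60 N. Pads are 19 mm wide; open, the fingers measure 117 mm over their backs; the gripper's body (75 mm by 190 mm) begins 51 mm behind the grasp point.
Start: joints at [1.46, 0.385, 0.008, 0, -1.194, -0.259], TCP at [0.226, 0.583, 0.223] pointing down, gripper open.
Joint ranges: [-3.14, 3.14], [-1.21, 2.06], [-1.07, 1.41], [-3.16, 2.05], [-2.99, -0.16], [-3.1, 3.1]. Speed limits (rad/s): [2.79, 2.79, 3.14, 3.14, 3.14, 3.14].

### API

Orientations are given as a 3x3 rotation matrix whose columns are the frame's x, y, z axes.
In Python, from rig import ctrl, cams gives the robot as it stands.
- The arm moves only by the shell command python3 -m creep 'ROWS' [FORCE]. ROWS is JSON, a list of rows, each a list of 3 entries, a list of its own where there are three numbers: the shift along the tool's x, y, z in m, then the turn about the tool's z in degrees, then the closure in counts, from 0 (fully open) to 255 (shut). A call has 1 to 5 rows; each row is the pose to reach, as a shift and turn from the pose commanded when the call began, along the tool's axes at that moment; what a row does not reach only later rows make up. A row lasts 1/10 s, in which the tool goes at most 50 mm and 8.59 degrees, less where a joint would pass 70% of its speed; a pose out of reach is approached as far as the arm can. A call with a gripper value outside its range is refused whole. The fingers move at their own pace and stop on an object; FORCE is the grip in N (left out, the last holds). Time passes only in rows, so rows that repeat a pose let the fingers close. It gives the time, the measured TCP pose, the force, the opening and the grip force at its end, in the units of the state.
- ctrl.state(): the state, without advancing time (a new reading comes with each control period).
- cams.camera(name): name is "side" or "top"; returns a dict with "color" (480x640x3 uint8, red, green, blue), "fx", "fy", "cx", "cy" (pixels), "R" (3x3) and "t" (3): a world point X has camera coordinates R X + t. Camera axes: x right, y down, z forward; pixel columns grow to the right and rows downward; lengths in m; the calibration is good to about 2 mm. A picture is of the moment at which its call begins. There is no depth.
- ctrl.job_done(): hands the job in; it is judged then, once.
The state is a dict: "clock": time; "joint_pos": joint angles; "qvel": joint speeds; "joint_torque": joint torques, N m; "position": TCP position; "tool_rot": TCP orientation; "force": force on the tool from outside, world axes, zero at the start; "moment": the same for the moment, N m; "opening": finger opening in m; "grasp_force": force on a finger pad.
Only numpy, scipy, OpenCV 4.12 (cv2) and the standard library are available. Lean on these libraries where they do the work, as an engineer would, in place of code of your own. Each camera call takes 0.05 s, during which the arm holds its last target. There are 200 camera calls.

## Working session

There is one attempt and no reset: what is moved stays moved. The work goes in short steps, Python scripts to look and compute and a shell command to move; the robot and the scene stay as the last step left them, time stands still between calls to the robot, and variables do not carry over. Pictures are saved under pics/ and viewed, at most 10 in all, crops included, and the job is handed in when it is done.

```bash
mkdir -p pics; python3 - <<'E'
from rig import ctrl,cams
import cv2
for n in("top","side"):
    c=cams.camera(n); cv2.imwrite(f"pics/{n}0.png",c["color"][:,:,::-1]); print(n,c["fx"],c["fy"],c["cx"],c["cy"],c["R"],c["t"])
s=ctrl.state(); print(s)
E
```

```text
top 474.9324719220127 474.9324719220127 312.28096588034555 239.74582473573972 [[-0.01693605 -0.99978127 -0.01227093]
 [-0.9879177   0.01862346 -0.15385638]
 [ 0.15405125  0.00951695 -0.98801702]] [-0.08036805  0.61730264  1.21377031]
side 534.3502652945415 534.3502652945415 320.6118279357528 239.0409206379288 [[-0.96868836 -0.24824652 -0.00406516]
 [-0.13342803  0.53432091 -0.83468444]
 [ 0.20937961 -0.8080067  -0.55071349]] [0.56587525 0.20953181 1.27178848]
{'clock': 0.1, 'joint_pos': array([ 1.45959075e+00,  3.85462307e-01,  6.74925035e-03, -4.04698843e-04,
       -1.19399830e+00, -2.58553240e-01]), 'qvel': array([-0.00188833,  0.00052808,  0.00412222,  0.00046954,  0.00091879,
       -0.00121217]), 'joint_torque': array([-8.67133463e-05, -3.91687346e+01,  1.87936360e+01,  4.23185259e+00,
        1.34744402e-02, -7.56224472e-05]), 'position': array([0.22569441, 0.5822461 , 0.22157878]), 'tool_rot': array([[ 9.32360618e-01, -3.61529160e-01, -5.86503428e-04],
       [-3.61529614e-01, -9.32358769e-01, -1.86140655e-03],
       [ 1.26121132e-04,  1.94754052e-03, -9.99998096e-01]]), 'force': array([0.59487371, 0.42810101, 0.7599785 ]), 'moment': array([-0.01104137,  0.00385542, -0.00129208]), 'grasp_force': 0.0, 'opening': 0.08677711902838005}
```

View pics/top0.png

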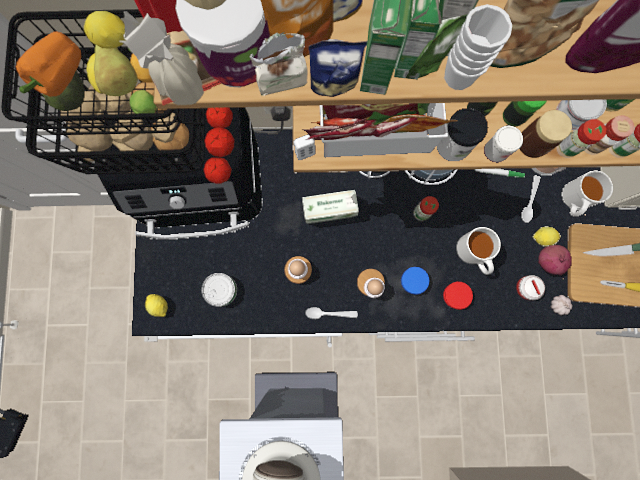

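View pics/side0.png

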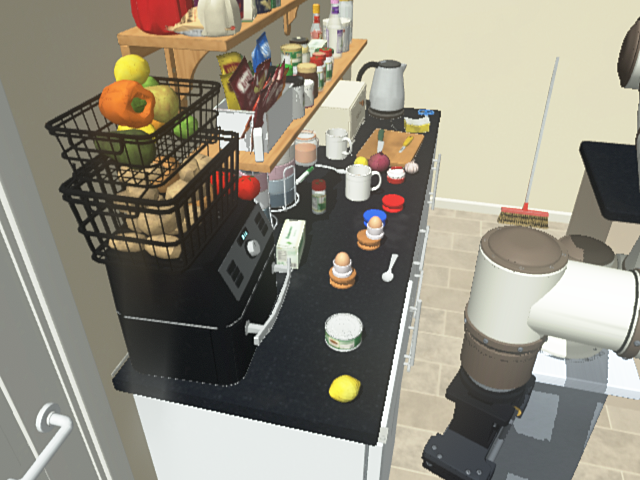

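Two candidate wooden stands show in the top view: (297,269), whose cup looks centred, and (371,283), whose egg sits low and right at (374,288). The second fits "off centre". The blue (415,280) and red (458,295) ones are decoys. I'll confirm with an enlarged crop.

```bash
python3 - <<'E'
import cv2,numpy as np
t=cv2.imread("pics/top0.png");s=cv2.imread("pics/side0.png")
r=lambda a,k:cv2.resize(a,None,fx=k,fy=k,interpolation=cv2.INTER_CUBIC)
a=r(t[250:305,277:397],6.6666); b=r(s[210:295,320:400],3.2)
out=np.zeros((600,800,3),np.uint8); out[:a.shape[0],:a.shape[1]]=a[:, :800]
h=min(600-a.shape[0],233)
b=r(s[212:252,345:395],5.6)[:h]; out[a.shape[0]:a.shape[0]+b.shape[0],:b.shape[1]]=b
b2=r(s[248:290,317:367],5.5)[:h]; out[a.shape[0]:a.shape[0]+b2.shape[0],400:400+b2.shape[1]]=b2
cv2.imwrite("pics/crop0.png",out)
E
```

```text
(no output)
```

View pics/crop0.png

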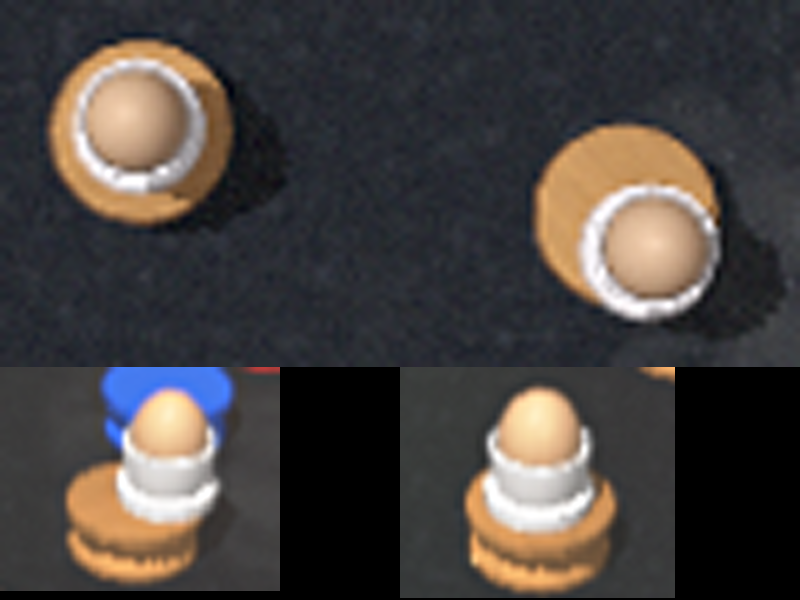

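The crop confirms it. In the right-hand pair, at top-view pixel (371,282), the cup is displaced towards the lower right, at about (374,287), and overhangs the edge. The left one (298,270) is centred. Next I'll fit a model to get positions.

```bash
cat > fit.py <<'E'
import cv2,numpy as np
from scipy.optimize import minimize
K=8
def proj(c,P):
    q=P@np.array(c["R"]).T+c["t"]; return np.c_[c["fx"]*q[:,0]/q[:,2]+c["cx"],c["fy"]*q[:,1]/q[:,2]+c["cy"]]
a=np.linspace(0,2*np.pi,60)
def ring(x,y,z,r): return np.c_[x+r*np.cos(a),y+r*np.sin(a),np.full(60,z)]
def cover(c,P,o,n):
    p=(proj(c,P)-o+.5)*K
    m=np.zeros((n[1]*K,n[0]*K),np.uint8)
    cv2.fillConvexPoly(m,cv2.convexHull(np.round(p*16).astype(np.int32)),255,shift=4)
    return m>0
def egg(x,y):
    u=np.linspace(-1,1,15); return np.vstack([ring(x,y,.066+.026*t,.0205*np.sqrt(1-t*t)) for t in u])
def model(c,p,o,n):
    sx,sy,x,y,ex,ey=p
    st=cover(c,np.r_[ring(sx,sy,.03,.036),ring(sx,sy,.025,.036)],o,n)
    stl=cover(c,np.r_[ring(sx,sy,.006,.034),ring(sx,sy,0,.034)],o,n)
    foot=cover(c,np.r_[ring(x,y,.03,.026),ring(x,y,.04,.026)],o,n)
    bowl=cover(c,np.r_[ring(x,y,.04,.023),ring(x,y,.065,.024)],o,n)
    rim=cover(c,ring(x,y,.065,.022),o,n)
    eg=cover(c,egg(ex,ey),o,n)
    cup=(foot|bowl); eg=eg&(rim|~bowl|(cover(c,ring(x,y,.065,.024),o,n)))
    # egg hides behind near wall: only keep egg part above rim
    eg=cover(c,egg(ex,ey)[60*5:],o,n)
    L=np.zeros(st.shape,int); L[stl]=1; L[st]=2; L[cup]=3; L[eg]=4
    return np.stack([cv2.resize((L==k).astype(np.float32),tuple(n),interpolation=cv2.INTER_AREA).ravel() for k in range(5)],1)
def fit(c,x0,free=(0,1,2,3,4,5),mask=None):
    x0=np.array(x0,float); free=list(free)
    q=proj(c,np.r_[ring(x0[0],x0[1],.0,.06),ring(x0[0],x0[1],.08,.05)])
    o=np.floor(q.min(0)).astype(int); n=np.ceil(q.max(0)).astype(int)-o
    I=cv2.cvtColor(c["color"],cv2.COLOR_RGB2BGR)[o[1]:o[1]+n[1],o[0]:o[0]+n[0]].reshape(-1,3).astype(float)
    def cost(d):
        p=x0.copy(); p[free]+=d*.001
        A=model(c,p,o,n); X,_,_,_=np.linalg.lstsq(A,I,rcond=None); 
        r=np.abs(A@X-I); return np.minimum(r,80).mean()
    k=len(free); s=np.vstack([np.zeros(k),3*np.eye(k)])
    r=minimize(cost,np.zeros(k),method="Nelder-Mead",options=dict(initial_simplex=s,maxiter=500,xatol=.03,fatol=.003))
    p=x0.copy(); p[free]+=r.x*.001; return p,r.fun
def ray(c,u,v,z):
    d=np.array(c["R"]).T@np.array([(u-c["cx"])/c["fx"],(v-c["cy"])/c["fy"],1]); C=-np.array(c["R"]).T@c["t"]
    return C+d*(z-C[2])/d[2]
E
python3 - <<'E'
from rig import cams
from fit import *
np.set_printoptions(precision=4,suppress=True)
T=cams.camera("top");S=cams.camera("side")
for u,v,du,dv in((297.5,269,0,0),(370.9,282,3.5,5)):
    s=ray(T,u,v,.03)[:2]; g=ray(T,u+du,v+dv,.04)[:2]
    for c in(T,S):
        p,f=fit(c,[*s,*g,*g]); print(p,f,"off",(p[2:4]-p[:2])*1000)
for n,u,v in(("spoon",330,314),("box",330,206),("jar",428,208),("mug",480,247)): print(n,ray(T,u,v,.0))
E
```

```text
[ 0.5402 -0.0502  0.542  -0.0486  0.5399 -0.0522] 11.36765929834423 off [1.8309 1.5157]
[ 0.5397 -0.0511  0.5398 -0.0494  0.5395 -0.0483] 10.144576520579584 off [0.1321 1.764 ]
[ 0.5027 -0.2433  0.4881 -0.25    0.488  -0.2505] 9.054867170606908 off [-14.6209  -6.6777]
[ 0.5016 -0.2437  0.4872 -0.25    0.4876 -0.252 ] 19.003375930729018 off [-14.4     -6.3312]
spoon [ 0.4202 -0.1352  0.    ]
box [ 0.7173 -0.1419  0.    ]
jar [ 0.7063 -0.4137  0.    ]
mug [ 0.5944 -0.5497  0.    ]
```

```bash
cat > rel.py <<'E'
import numpy as np
def R(yaw):  # tool down, x axis at yaw
    c,s=np.cos(np.radians(yaw)),np.sin(np.radians(yaw)); return np.array([[c,s,0],[s,-c,0],[0,0,-1]])
def rel(p0,yaw0,p1,yaw1): return np.round(R(yaw0).T@(np.array(p1)-p0),4), round(yaw0-yaw1,2)
E
python3 - <<'E'
from rel import *
W=[((.2257,.5822,.222),-21.2),((.36,.40,.222),-54.2),((.42,.18,.222),-87.2),((.43,-.05,.222),-120.2),((.4247,-.281,.16),-153.2)]
for a,b in zip(W,W[1:]): print(*rel(*a,*b))
E
```

```text
[0.1911 0.1213 0.    ] 33.0
[0.2135 0.08   0.    ] 33.0
[0.2302 0.0012 0.    ] 33.0
[ 0.2023 -0.1116  0.062 ] 33.0
```

```bash
python3 -m creep '[[[0.04,0.024,0],7,255],[[0.08,0.048,0],14,255],[[0.12,0.072,0],21,255],[[0.16,0.1,0],28,255],[[0.191,0.121,0],33,255]]' 10
python3 -m creep '[[[0.043,0.016,0],7,255],[[0.086,0.032,0],14,255],[[0.129,0.048,0],21,255],[[0.172,0.064,0],28,255],[[0.2135,0.08,0],33,255]]'
python3 -m creep '[[[0.046,0,0],7,255],[[0.092,0,0],14,255],[[0.138,0,0],21,255],[[0.184,0,0],28,255],[[0.23,0.001,0],33,255]]'
```

```text
clock: 0.7
position: [0.3611, 0.3985, 0.2225]
tool_rot: [[0.581, -0.814, -0.0], [-0.814, -0.581, -0.001], [0.0, 0.001, -1.0]]
force: [0.7, 0.3, 0.5]
opening: 0.0549
grasp_force: 0.0
clock: 1.2
position: [0.4203, 0.179, 0.2227]
tool_rot: [[0.045, -0.999, 0.0], [-0.999, -0.045, 0.0], [-0.0, -0.0, -1.0]]
force: [-0.0, -0.1, 0.0]
opening: 0.0151
grasp_force: 0.0
clock: 1.7
position: [0.4302, -0.0506, 0.2228]
tool_rot: [[-0.506, -0.862, 0.001], [-0.862, 0.506, 0.0], [-0.001, -0.001, -1.0]]
force: [0.8, 0.3, 0.8]
opening: 0.0006
grasp_force: 0.0
```

```bash
python3 -m creep '[[[0.04,-0.022,0.01],7,255],[[0.08,-0.044,0.02],14,255],[[0.12,-0.066,0.04],21,255],[[0.16,-0.088,0.05],28,255],[[0.202,-0.112,0.062],33,255]]'
python3 -m creep '[[[0,0,0.03],0,255],[[0,0,0.06],0,255],[[0,0,0.09],0,255],[[0,0,0.115],0,255],[[0,0,0.12],0,255]]'
python3 - <<'E'
from rig import ctrl,cams
import cv2,numpy as np
from fit import proj
s=ctrl.state(); print(s["position"],s["tool_rot"],s["force"])
o=[]
for n in("top","side"):
    c=cams.camera(n); q=proj(c,np.array([s["position"]]))[0]; print(n,q)
    q=proj(c,np.array([[.47,-.26,.05]]))[0].astype(int)
    o.append(cv2.resize(c["color"][q[1]-45:q[1]+45,q[0]-30:q[0]+30,::-1],(400,600),interpolation=cv2.INTER_CUBIC)); print(q-[30,45])
cv2.imwrite("pics/near1.png",np.hstack(o))
E
```

```text
clock: 2.2
position: [0.4254, -0.2816, 0.1602]
tool_rot: [[-0.894, -0.448, 0.0], [-0.448, 0.894, -0.0], [-0.0, -0.0, -1.0]]
force: [1.2, 0.7, 0.6]
opening: 0.001
grasp_force: 0.0
clock: 2.7
position: [0.4235, -0.2791, 0.0378]
tool_rot: [[-0.893, -0.45, -0.006], [-0.45, 0.893, 0.002], [0.005, 0.005, -1.0]]
force: [-0.4, -0.2, 0.1]
opening: 0.0005
grasp_force: 0.0
[ 0.42353493 -0.27912453  0.03778595] [[-0.89288161 -0.45024976 -0.00613112]
 [-0.45026889  0.89289045  0.00213771]
 [ 0.00451192  0.00466937 -0.99997892]] [-0.36124562 -0.18690153  0.07909077]
top [385.51586384 311.75963185]
[348 248]
side [397.3370894  229.59755885]
[350 182]
```

View pics/near1.png

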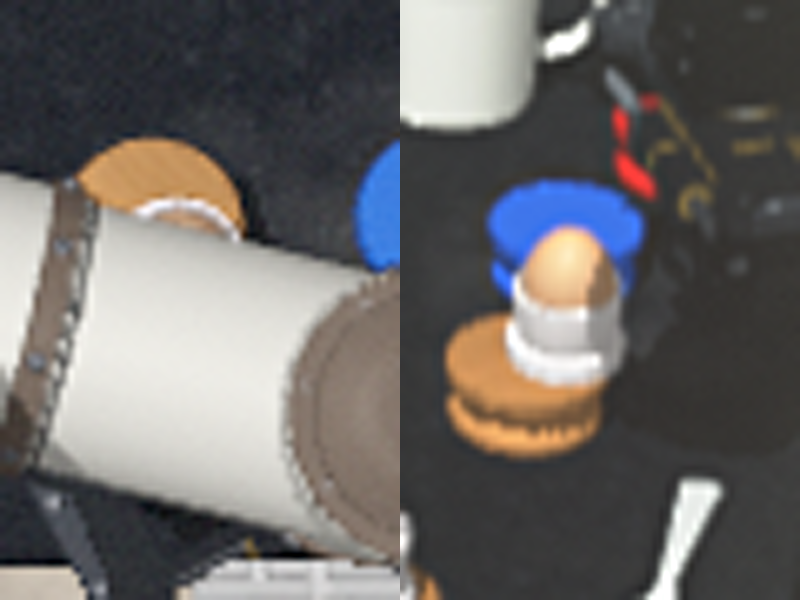

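The top view is blocked by the arm. The side view shows the cup, egg and stand clearly (right panel at about 565,320), with the dark gripper at its right. I'll brighten it to check where the fingertip is.

```bash
python3 - <<'E'
from rig import ctrl,cams
import cv2,numpy as np
from fit import *
s=ctrl.state(); print(s["position"])
c=cams.camera("side"); x0,y0=345,165
im=(255*(c["color"][y0:y0+100,x0:x0+130,::-1]/255.)**.45).astype(np.uint8)
im=cv2.resize(im,None,fx=6,fy=6,interpolation=cv2.INTER_CUBIC)
p=s["position"]; R=s["tool_rot"]
P=np.array([p+R@[a,b,d] for a in(-.0095,.0095) for b in(-.015,.015) for d in(0,-.03)])
for q in proj(c,P): cv2.circle(im,tuple(np.round((q-[x0,y0]+.5)*6).astype(int)),3,(0,255,0),-1)
cv2.imwrite("pics/near2.png",im)
print(fit(c,[.5016,-.2437,.4872,-.25,.4876,-.252],(2,3,4,5)))
E
```

```text
[ 0.42549618 -0.27973684  0.04007602]
(array([ 0.5016    , -0.2437    ,  0.4879077 , -0.24958603,  0.48737572,
       -0.25215703]), np.float64(20.073160435075824))
```

View pics/near2.png

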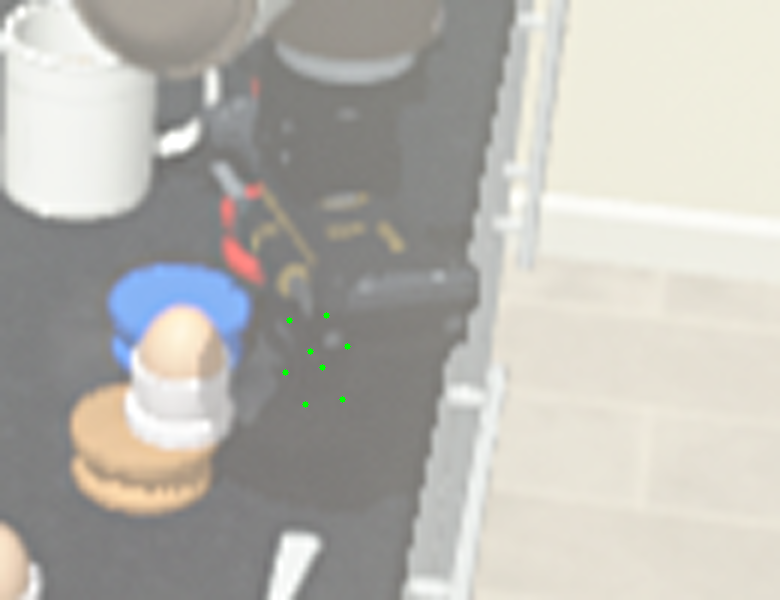

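The dark fingertip is where it was predicted (about 320,370), roughly 34 mm from the cup's foot. I'll lower it to foot height and approach.

```bash
python3 -m creep '[[[0,0,0.005],0,255],[[-0.008,0,0.005],0,255],[[-0.016,0,0.005],0,255],[[-0.022,0,0.005],0,255],[[-0.026,0,0.005],0,255]]'
python3 -m creep '[[[-0.001,0,0],0,255],[[-0.002,0,0],0,255],[[-0.003,0,0],0,255],[[-0.004,0,0],0,255],[[-0.005,0,0],0,255]]'
cat > look.py <<'E'
from rig import ctrl,cams
from fit import *
np.set_printoptions(precision=4,suppress=True)
s=ctrl.state(); print(s["position"],s["force"],s["clock"])
c=cams.camera("side"); p,f=fit(c,[.5016,-.2437,.4872,-.25,.4876,-.252],(2,3,4,5)); print(p[2:],f,"off",(p[2:4]-p[:2])*1000)
d=p[2:4]-s["position"][:2]; u=np.array([.893,.45]); print("dist along/lat",d@u,d@[-.45,.893])
E
python3 look.py
```

```text
clock: 3.35
position: [0.4501, -0.2677, 0.0359]
tool_rot: [[-0.892, -0.452, 0.001], [-0.452, 0.892, -0.0], [-0.001, -0.001, -1.0]]
force: [1.1, -0.1, 0.2]
opening: 0.0003
grasp_force: 0.0
clock: 3.85
position: [0.4534, -0.2658, 0.0355]
tool_rot: [[-0.893, -0.451, -0.0], [-0.451, 0.893, 0.0], [0.0, 0.0, -1.0]]
force: [0.2, 0.1, -0.2]
opening: 0.0003
grasp_force: 0.0
[ 0.4534 -0.2658  0.0355] [ 0.1651  0.0609 -0.2218] 3.85
[ 0.487  -0.2448  0.5092 -0.2831] 15.400089522616222 off [-14.6142  -1.098 ]
dist along/lat 0.039458628894311794 0.003654918822877695
```

```bash
sed -i 's/p\[free\]+=d\*.001$/p[free]+=d*.001; p[4:6]=p[2:4]+[.0,-.001] if len(free)==2 else p[4:6]/' fit.py; sed -i 's/(2,3,4,5)/(2,3)/' look.py
python3 look.py
python3 -m creep '[[[-0.001,0,0],0,255],[[-0.002,0,0],0,255],[[-0.003,0,0],0,255],[[-0.004,0,0],0,255],[[-0.005,0,0],0,255]]' | grep -E 'pos|force'
python3 look.py
```

```text
[ 0.4536 -0.2658  0.0356] [ 0.0398  0.0085 -0.0656] 3.9
[ 0.4881 -0.2524  0.4876 -0.252 ] 17.30586084891051 off [-13.5138  -8.6658]
dist along/lat 0.036865852925506114 -0.0035335930245774055
position: [0.4577, -0.2635, 0.0355]
force: [-1.5, -0.9, -0.0]
grasp_force: 0.8
[ 0.4577 -0.2635  0.0355] [-1.545  -0.9322 -0.0401] 4.45
[ 0.4907 -0.2506  0.4876 -0.252 ] 16.649774795606874 off [-10.8966  -6.9444]
dist along/lat 0.03527549590359209 -0.0033815694340823196
```

Contact is at about 1.8 N, and the cup moved about 3 mm along the intended line. I'll continue gently.

```bash
python3 -m creep '[[[-0.001,0,0],0,255],[[-0.002,0,0],0,255],[[-0.003,0,0],0,255],[[-0.004,0,0],0,255],[[-0.005,0,0],0,255]]' | grep -E 'pos|force'
python3 look.py
python3 -m creep '[[[-0.001,0,0],0,255],[[-0.002,0,0],0,255],[[-0.003,0,0],0,255],[[-0.003,0,0],0,255],[[0.008,0,0],0,255]]' | grep -E 'pos|force'
python3 look.py
```

```text
position: [0.4625, -0.2612, 0.0355]
force: [-1.3, -0.9, 0.1]
grasp_force: 0.6
[ 0.4625 -0.2612  0.0355] [-1.269  -0.8586  0.1469] 5.0
[ 0.4957 -0.2481  0.4876 -0.252 ] 15.930719953904035 off [-5.9345 -4.4442]
dist along/lat 0.03547823935095715 -0.003242497286508805
position: [0.4566, -0.2649, 0.0358]
force: [0.2, 0.3, -0.2]
grasp_force: 0.0
[ 0.4566 -0.2649  0.0358] [ 0.1799  0.325  -0.1529] 5.55
[ 0.4981 -0.2472  0.4876 -0.252 ] 18.018411587762163 off [-3.519  -3.5294]
dist along/lat 0.04499271536776746 -0.002929073484085085
```

```bash
python3 -m creep '[[[0.025,0,0],0,255],[[0.035,0,-0.03],0,255],[[0.035,0,-0.08],0,255],[[0.035,0,-0.12],0,255],[[0.035,0,-0.15],0,255]]' | grep -E 'pos|force'
python3 -m creep '[[[-0.018,0.035,0],0,255],[[-0.036,0.07,0],0,255],[[-0.055,0.105,0],0,255],[[-0.073,0.14,0],0,255],[[-0.09,0.18,0],0,255]]' | grep -E 'pos|force'
cat > chk.py <<'E'
from rig import ctrl,cams
from fit import *
np.set_printoptions(precision=4,suppress=True)
import sys; k=sys.argv[1]; o=[]
for n in("top","side"):
    c=cams.camera(n)
    for fr in ((2,3,4,5),(0,1,2,3,4,5)):
        p,f=fit(c,[*((.5027,-.2433) if n=="top" else (.5016,-.2437)),.5,-.246,.5,-.247],fr); print(n,p,f,"off",(p[2:4]-p[:2])*1000)
    q=proj(c,np.array([[.5,-.245,.045]]))[0].astype(int)
    o.append(cv2.resize(c["color"][q[1]-30:q[1]+30,q[0]-25:q[0]+25,::-1],(400,480),interpolation=cv2.INTER_CUBIC))
cv2.imwrite(f"pics/chk{k}.png",np.hstack(o)); print(ctrl.state()["clock"],ctrl.state()["position"])
E
python3 chk.py 1
```

```text
position: [0.4243, -0.2812, 0.1888]
force: [0.6, 0.8, -0.3]
grasp_force: 0.0
position: [0.423, -0.0783, 0.1858]
force: [0.3, 1.0, -0.7]
grasp_force: 0.0
top [ 0.5027 -0.2433  0.4986 -0.2436  0.4979 -0.2442] 11.381108205058071 off [-4.0551 -0.2686]
top [ 0.5034 -0.2432  0.4986 -0.2435  0.4978 -0.2442] 11.24438979251706 off [-4.7656 -0.3432]
side [ 0.5016 -0.2437  0.497  -0.2427  0.4972 -0.2447] 18.810471661083422 off [-4.5979  1.0231]
side [ 0.502  -0.2434  0.4968 -0.2427  0.4965 -0.2479] 18.743657133792514 off [-5.2005  0.6473]
6.7 [ 0.4228 -0.0761  0.1859]
```

View pics/chk1.png

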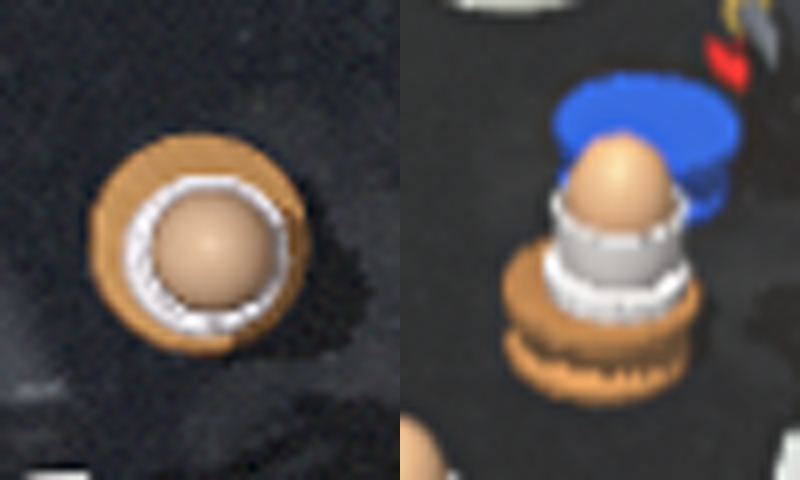

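Side and top views agree, and I corrected them against the centred cup as reference. The cup is upright with the egg in it, still about 5.5 mm short in x and under 1 mm in y. One more push at about 8° should do it.

```bash
python3 - <<'E'
from rel import *
print(*rel((.4228,-.0761,.1859),-153.2,(.425,-.255,.1859),-172.2)); print(rel((.425,-.255,.1859),-172.2,(.4475,-.252,.0355),-172.2))
E
```

```text
[ 0.0787 -0.1607  0.    ] 19.0
(array([-2.270e-02, -1.000e-04,  1.504e-01]), 0.0)
```

```bash
python3 -m creep '[[[0.02,-0.04,0],5,255],[[0.04,-0.08,0],10,255],[[0.06,-0.12,0],15,255],[[0.0785,-0.1605,0],19,255],[[0.0785,-0.1605,0],19,255]]' | grep -E 'pos|force'
python3 -m creep '[[[0,0,0.04],0,255],[[0,0,0.08],0,255],[[0,0,0.12],0,255],[[0,0,0.145],0,255],[[0,0,0.15],0,255]]' | grep -E 'pos|force'
python3 -m creep '[[[0,0,0],0,255],[[-0.005,0,0],0,255],[[-0.01,0,0],0,255],[[-0.015,0,0],0,255],[[-0.02,0,0],0,255]]' | grep -E 'pos|force'
python3 -m creep '[[[-0.002,0,0],0,255],[[-0.004,0,0],0,255],[[-0.006,0,0],0,255],[[-0.008,0,0],0,255],[[-0.01,0,0],0,255]]' | grep -E 'pos|force'; python3 look.py
```

```text
position: [0.4249, -0.2628, 0.1852]
force: [-0.4, 1.0, -0.4]
grasp_force: 0.0
position: [0.4227, -0.2576, 0.0327]
force: [0.0, 0.0, 0.0]
grasp_force: 0.0
position: [0.4464, -0.2554, 0.0364]
force: [0.0, 0.1, -0.5]
grasp_force: 0.0
position: [0.4552, -0.254, 0.0355]
force: [0.0, -0.5, -1.1]
grasp_force: 0.0
[ 0.4552 -0.254   0.0355] [ 0.047  -0.5065 -1.1367] 8.7
[ 0.5002 -0.2417  0.4876 -0.252 ] 17.447179455184198 off [-1.3722  1.9976]
dist along/lat 0.045714787370151666 -0.009302247300645597
```

```bash
python3 -m creep '[[[-0.002,0,0],0,255],[[-0.004,0,0],0,255],[[-0.005,0,0],0,255],[[-0.006,0,0],0,255],[[-0.007,0,0],0,255]]' | grep -E 'pos|force'
python3 -m creep '[[[-0.001,0,0],0,255],[[-0.002,0,0],0,255]]' | grep -E 'pos|force'
```

```text
position: [0.4622, -0.253, 0.0355]
force: [-0.4, 0.4, 0.1]
grasp_force: 0.4
position: [0.463, -0.2527, 0.0354]
force: [-3.1, -0.6, 1.5]
grasp_force: 1.3
```

```bash
python3 -m creep '[[[-0.001,0,0],0,255],[[-0.002,0,0],0,255],[[-0.003,0,0],0,255],[[-0.0035,0,0],0,255],[[-0.0035,0,0],0,255]]' | grep -E 'pos|force'
python3 -m creep '[[[0.005,0,0],0,255],[[0.02,0,0],0,255],[[0.04,0,-0.02],0,255],[[0.04,0,-0.06],0,255],[[0.04,0,-0.1],0,255]]' | grep -E 'pos|force'
python3 -m creep '[[[0,0.02,-0.03],0,255],[[0,0.06,-0.05],0,255],[[0,0.1,-0.05],0,255],[[0,0.14,-0.05],0,255],[[0,0.18,-0.05],0,255]]' | grep -E 'pos|force'
python3 chk.py 2
```

```text
position: [0.4679, -0.2523, 0.0355]
force: [-1.1, 0.5, 0.3]
grasp_force: 0.6
position: [0.4259, -0.2577, 0.1362]
force: [1.5, -0.2, -0.1]
grasp_force: 0.0
position: [0.4022, -0.0784, 0.1857]
force: [0.8, 1.2, -0.6]
grasp_force: 0.0
top [ 0.5027 -0.2433  0.5041 -0.2428  0.4957 -0.2531] 12.106183452930015 off [1.4338 0.4859]
top [ 0.5031 -0.2431  0.504  -0.2429  0.4957 -0.2532] 12.058306171871415 off [0.8561 0.1398]
side [ 0.5016 -0.2437  0.5027 -0.2429  0.5018 -0.2482] 19.2491544108265 off [1.0665 0.7662]
side [ 0.5024 -0.2438  0.5026 -0.2428  0.5016 -0.2485] 19.192020037570458 off [0.2166 1.0303]
11.05 [ 0.4021 -0.0767  0.1858]
```

View pics/chk2.png

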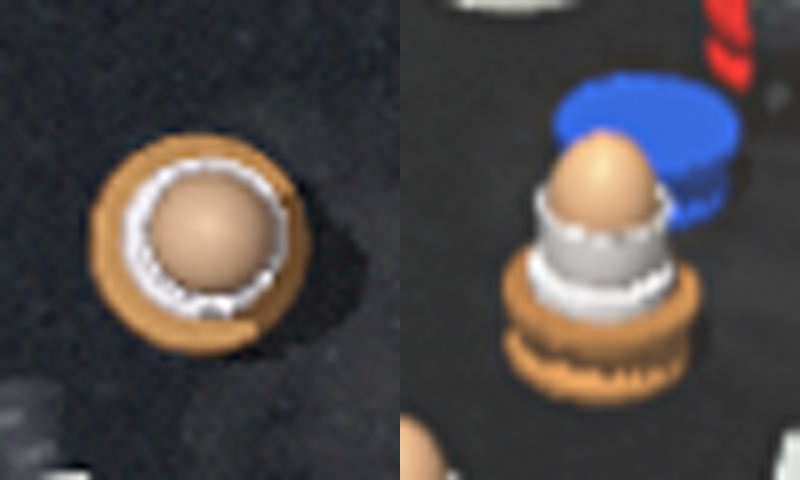

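The cup stands upright in the middle of its stand with the egg in it. It measures about 1 mm from centre, against the centred cup as reference, and the robot is clear. Handing in.

```bash
python3 -c "
from rig import ctrl
print(ctrl.job_done())"
```

```text
the job is handed in; nothing more can be done
None
```

The off-centre egg cup now stands upright in the middle of its stand, about 1 mm from centre by camera measurement, with the egg still in it, and the job was handed in at about 11 s.

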